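# Line up the candlesticks by height on the ledge

### The job

Stand the four brass candlesticks upright on the ledge, each in the middle of its own teal pad, in order of height: the tallest on the pad next to the alarm clock, then steadily down to the shortest on the pad next to the orange box. Set each one down gently without dropping it or knocking any over, and leave the clock and the box where they are.

Things in the scene. Friction and masses are not known exactly. Their poses are not given: they have to be found in the camera images.
- stick_100: The shortest of four loose brass candlesticks, 100 mm tall, about 0.22 kg: round foot 52 mm across, stem 14 mm across with a 25 mm knop 42 mm up; on top a straight round candle cup 28 mm across and 28 mm high, the place to grip. Stands upright on the desk at the start. Origin: centre of the foot's underside; z up its axis.
- stick_130: The second shortest of four loose brass candlesticks, 130 mm tall, about 0.28 kg: round foot 58 mm across, stem 14 mm across with a 25 mm knop 53 mm up; on top a straight round candle cup 28 mm across and 28 mm high, the place to grip. Stands upright on the desk at the start. Origin: centre of the foot's underside; z up its axis.
- stick_160: The second tallest of four loose brass candlesticks, 160 mm tall, about 0.35 kg: round foot 64 mm across, stem 14 mm across with a 25 mm knop 64 mm up; on top a straight round candle cup 28 mm across and 28 mm high, the place to grip. Stands upright on the desk at the start. Origin: centre of the foot's underside; z up its axis.
- stick_190: The tallest of four loose brass candlesticks, 190 mm tall, about 0.43 kg: round foot 70 mm across, stem 14 mm across with a 25 mm knop 74 mm up; on top a straight round candle cup 28 mm across and 28 mm high, the place to grip. Stands upright on the desk at the start. Origin: centre of the foot's underside; z up its axis.
- pad_a: Teal felt pad at the +y (robot's left) end of a straight row of four, 90 mm apart; 80 mm across, 3 mm thick, fixed on a dark wooden ledge (530 x 110 mm, 30 mm high, its length roughly along y, fixed). Origin: centre of its underside, on the ledge's top; a stick's foot rests 3 mm higher. x: across the ledge, away from the robot; y: along it.
- pad_b: Teal felt pad second from the +y end of a straight row of four, 90 mm apart; 80 mm across, 3 mm thick, fixed on a dark wooden ledge (530 x 110 mm, 30 mm high, its length roughly along y, fixed). Origin: centre of its underside, on the ledge's top; a stick's foot rests 3 mm higher. x: across the ledge, away from the robot; y: along it.
- pad_c: Teal felt pad second from the -y end of a straight row of four, 90 mm apart; 80 mm across, 3 mm thick, fixed on a dark wooden ledge (530 x 110 mm, 30 mm high, its length roughly along y, fixed). Origin: centre of its underside, on the ledge's top; a stick's foot rests 3 mm higher. x: across the ledge, away from the robot; y: along it.
- pad_d: Teal felt pad at the -y (robot's right) end of a straight row of four, 90 mm apart; 80 mm across, 3 mm thick, fixed on a dark wooden ledge (530 x 110 mm, 30 mm high, its length roughly along y, fixed). Origin: centre of its underside, on the ledge's top; a stick's foot rests 3 mm higher. x: across the ledge, away from the robot; y: along it.
- clock: Black twin-bell alarm clock with a white round dial facing away from the robot, 60 mm wide, 34 mm deep, 79 mm tall, loose. Stands on the ledge, 90 mm beyond the last pad at one end of the row (either end, differing from start to start); the other end has the orange box. The tallest candlestick belongs on the pad next to the clock. Origin: centre of its underside.
- card_box: Orange lidded card box with a small white label, 78 mm deep, 61 mm along the ledge, 50 mm tall, loose. Stands on the ledge, 90 mm beyond the last pad at one end of the row (either end, differing from start to start); the clock is at the other end. Origin: centre of its underside.

How it is judged:
By the outcome, as a careful person would: the job done as asked, in the order asked, and still so for the second after the job is handed in, with the robot touching nothing.
It also fails if it takes over 106 s, if anything falls off the work surface, if the arm or the gripper's body presses on something with over 40 N, if the wrist force passes 120 N, or if a joint passes its speed limit or range.

### The arm

A 7-joint arm with a two-finger parallel gripper is mounted at the origin on the work surface. World frame = base frame: x ahead of the robot, y to its left, z up, the work surface at z = 0. Lengths are in m, angles in rad, forces in N, time in s.
With the tool pointing down it reaches from about 0.4 to 0.75 m from the base axis. Payload 19.5 kg.
Tool frame: the origin (TCP) lies at the very end of the fingers, on their centre line; the grasp point (between the pads) lies ctrl.pinch_z behind it (ctrl.pinch_z is the distance from the TCP to the grasp point, in m); z points along the fingers, y is the line along which they close (so a half turn about z gives the same grasp; the last joint's range is limited). The gripper opens to 85 mm and grips with 20 to 120 N. Pads are 22 mm wide; open, the fingers measure 114 mm over their backs; the gripper's body (76 mm by 85 mm) begins 54 mm behind the grasp point. The pads swing forward as they close: fully open they stand 13 mm farther back than shut.
Start: joints at [1.103, 0.707, -0.028, 1.485, 0.022, 0.951, -0.075], TCP at [0.237, -0.524, 0.231] pointing down, gripper open.
Joint ranges: [-2.71, 2.71], [-0.32, 2.16], [-1.57, 1.52], [0, 2.45], [-1.46, 4.6], [0, 2.02], [-2.83, 2.83]. Speed limits (rad/s): [1.89, 1.89, 2.57, 2.57, 3.01, 3.01, 3.01].

### API

Orientations are given as a unit quaternion [x, y, z, w].
In Python, from station import ctrl gives the robot as it stands.
- The arm moves only by the tool hand_motion, called after "Emit:" as name(argument=value, ...) on one line, values as JSON. Schema: {"type":"object","properties":{"steps":{"type":"array","items":{"type":"number"},"minItems":5,"maxItems":40},"only":{"type":"string"},"quiet":{"type":"boolean"},"lines":{"type":"string"}},"required":["steps"],"additionalProperties":false}. steps is one flat list of numbers that holds 1 to 8 rows one after another, with no inner brackets; each row has 5 numbers: the finger opening in m, then dx, dy, dz in m, then a turn about the tool's z in rad; each row shifts and turns the commanded pose from where the row before left it, along the tool's axes as they then stand; what a row does not reach is not made up. A row lasts 1/10 s, in which the tool goes at most 0.05 m and 0.15 rad, less where a joint would pass 70% of its speed; a pose out of reach is approached as far as the arm can. The fingers move at their own pace and stop on an object; the grip force is fixed at half the most. Time passes only in rows, so rows that do not move let the fingers close. The tool returns the time, the measured TCP pose, the force, the opening and the grip force at its end. only (a regular expression) keeps the lines of the reply that match it, lines (a string "A,B") keeps lines A to B, and quiet returns only ok. Input that does not fit is refused with a message, and nothing moves.
- ctrl.get_obs(): the state, without advancing time (a new reading comes with each control period).
- ctrl.read_camera(name): name is "scene" or "top" or "wrist"; returns the picture (480x640x3 uint8, red, green, blue); there is no depth.
- ctrl.calibration(name): a dict with "mtx" (3x3 intrinsics, pixels), "k1" (the pictures are not rectified: a ray, as slopes to the right and down, at radius r is drawn at 1 + k1 r^2 times it, then the intrinsics apply), "R" (3x3) and "t" (3): a world point X has camera coordinates R X + t; the wrist camera has in their place "hand_eye" (4x4, takes a point from camera to tool coordinates, whose origin is the TCP and whose axes are the flange's). Camera axes: x right, y down, z forward; pixel columns grow to the right and rows downward; lengths in m; the calibration is good to about 2 mm. A picture is of the moment at which its call begins: read the wrist's pose just before it. calibration takes no time and is no camera call.
- ctrl.job_done(): hands the job in; it is judged then, once.
The state is a dict: "time_s": time; "joint_pos": joint angles; "joint_velocities": joint speeds; "tau": joint torques, N m; "position": TCP position; "eef_rot": TCP orientation; "contact_force": force on the tool from outside, world axes, zero at the start; "wrist_torque": the same for the moment, N m; "gripper_width": finger opening in m; "grasp_force": force on a finger pad.
Only numpy, scipy, OpenCV 4.12 (cv2) and the standard library are available. Lean on these libraries where they do the work, as an engineer would, in place of code of your own. Each camera call takes 0.05 s, during which the arm holds its last target. There are 200 camera calls.

## Working session

There is one attempt and no reset: what is moved stays moved. The work goes in short steps, Python scripts to look and compute and a tool call to move; the robot and the scene stay as the last step left them, time stands still between calls to the robot, and variables do not carry over. Pictures are saved under pics/ and viewed, at most 14 in all, crops included, and the job is handed in when it is done.

```bash
ls; mkdir -p pics
```

Run:
```python
from station import ctrl
import cv2
o=ctrl.get_obs()
for k in ("time_s","position","eef_rot","gripper_width"):print(k,o[k])
print(ctrl.pinch_z)
for n in("scene","top","wrist"):
    c=ctrl.calibration(n);print(n,c)
    cv2.imwrite(f"pics/{n}0.png",ctrl.read_camera(n)[:,:,::-1])
```

```text
pics
station.py
time_s 0.0
position [ 0.23738379 -0.52342302  0.23083977]
eef_rot [ 9.77427366e-01  2.11271026e-01 -1.30701673e-04 -5.30461049e-04]
gripper_width 0.08530192755852015
0.0187
scene {'mtx': array([[512.19220685,   0.        , 311.28601129],
       [  0.        , 512.19220685, 242.46675018],
       [  0.        ,   0.        ,   1.        ]]), 'k1': 0.010936124162557296, 'R': array([[ 0.39133064,  0.92020264, -0.00935033],
       [ 0.66996404, -0.29184897, -0.68262168],
       [-0.63087916,  0.2608664 , -0.73071212]]), 't': array([-0.23952637, -0.32578057,  1.44020271])}
top {'mtx': array([[436.42692836,   0.        , 320.05546009],
       [  0.        , 436.42692836, 232.16750223],
       [  0.        ,   0.        ,   1.        ]]), 'k1': 0.000761928630962499, 'R': array([[ 0.03331167, -0.99944408, -0.00136179],
       [-0.9774359 , -0.03229371, -0.20874909],
       [ 0.20858907,  0.00828485, -0.97796828]]), 't': array([0.00955962, 0.52765709, 0.75954398])}
wrist {'mtx': array([[391.0354096 ,   0.        , 319.24345263],
       [  0.        , 391.0354096 , 234.3503656 ],
       [  0.        ,   0.        ,   1.        ]]), 'k1': -0.01628776378348822, 'hand_eye': array([[ 3.81051027e-04, -9.50368542e-01, -3.11126162e-01,
         8.08538030e-02],
       [ 9.99999913e-01,  4.14467939e-04, -4.12896700e-05,
         1.91629520e-04],
       [ 1.68192223e-04, -3.11126120e-01,  9.50368618e-01,
        -1.42513048e-01],
       [ 0.00000000e+00,  0.00000000e+00,  0.00000000e+00,
         1.00000000e+00]])}
```
View pics/scene0.png

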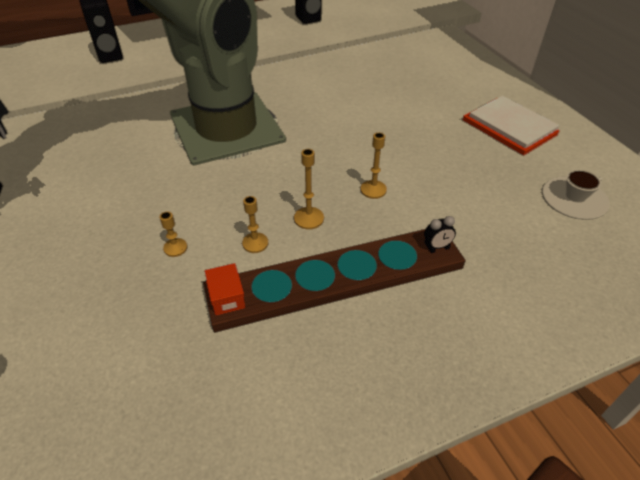

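View pics/top0.png

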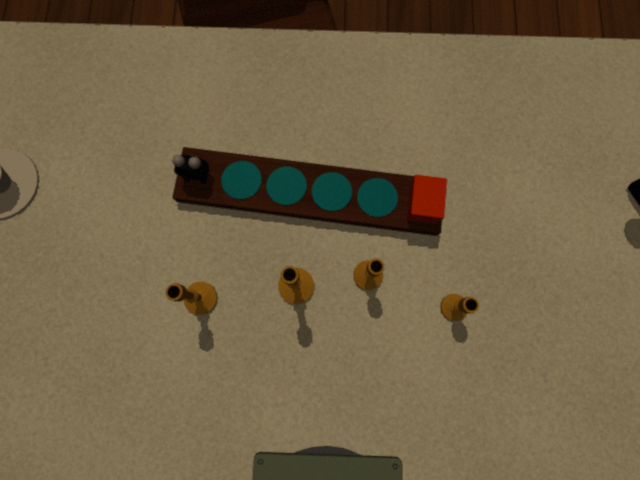

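The scene view shows cups at about (167,217), (250,202), (308,154) and (378,137), which from robot right to left are 100, 130, 190 and 160. In the top view the cups are at (471,305), (376,267), (290,274) and (174,291). The clock is at the +y end and the box at the -y end, so a=190, b=160, c=130, d=100.

Create h.py:
```python
import numpy as np, cv2
from scipy.spatial.transform import Rotation as Ro
from station import ctrl
def cam(n,obs=None):
    c=ctrl.calibration(n)
    if n=="wrist":
        T=np.eye(4);T[:3,:3]=Ro.from_quat(obs["eef_rot"]).as_matrix();T[:3,3]=obs["position"]
        T=T@c["hand_eye"];R=T[:3,:3].T;return c["mtx"],c["k1"],R,-R@T[:3,3]
    return c["mtx"],c["k1"],c["R"],c["t"]
def ray(cm,p):
    K,k,R,t=cm
    u=cv2.undistortPoints(np.array([[p]],float),K,np.array([k,0,0,0.]))[0,0]
    d=R.T@np.array([*u,1]);return -R.T@t,d/np.linalg.norm(d)
def tri(*rs):
    A=sum(np.eye(3)-np.outer(d,d) for o,d in rs);b=sum((np.eye(3)-np.outer(d,d))@o for o,d in rs)
    X=np.linalg.solve(A,b);return X,[np.linalg.norm(np.cross(X-o,d))*1000 for o,d in rs]
def atz(r,z):
    o,d=r;return o+d*(z-o[2])/d[2]
def proj(cm,X):
    K,k,R,t=cm
    return cv2.projectPoints(np.array([X],float),cv2.Rodrigues(R)[0],t,K,np.array([k,0,0,0.]))[0].ravel()
def teal(im):
    h=cv2.cvtColor(im,cv2.COLOR_RGB2HSV)
    m=cv2.inRange(h,(80,80,40),(100,255,255))
    n,l,s,c=cv2.connectedComponentsWithStats(m)
    return [tuple(c[i]) for i in range(1,n) if s[i,4]>300]
def hole(im,p,w=10):
    x,y=map(int,p);g=im[y-w:y+w+1,x-w:x+w+1].astype(float).sum(2)
    m=(g<110).astype(np.uint8);n,l,s,c=cv2.connectedComponentsWithStats(m)
    i=1+np.argmax(s[1:,4]) if n>1 else 0
    return c[i]+[x-w,y-w],s[i,4]
```

Run:
```python
from h import *
np.set_printoptions(precision=4,suppress=True)
I={n:cv2.imread(f"pics/{n}0.png")[:,:,::-1].copy() for n in("scene","top")}
S,T=cam("scene"),cam("top")
ps=sorted(teal(I["scene"]),key=lambda c:-c[0]);pt=sorted(teal(I["top"]),key=lambda c:c[0])
P=[]
for n,a,b in zip("abcd",ps,pt):
    X,e=tri(ray(S,a),ray(T,b));P.append(X);print("pad",n,X,e, atz(ray(T,b),.033), atz(ray(S,a),.033))
P=np.array(P);print(np.linalg.norm(np.diff(P,axis=0),axis=1))
for n,a,b in [(100,(167,216),(471,305)),(130,(250,201),(376,267)),(160,(378,136),(174,291)),(190,(308,153),(290,274))]:
    (ha,sa),(hb,sb)=hole(I["scene"],a,7),hole(I["top"],b,9)
    print(n,ha,sa,hb,sb,*tri(ray(S,ha),ray(T,hb)), tri(ray(S,a),ray(T,b))[0])
v=[cv2.resize(I["top"][y-25:y+25,x-25:x+25],(200,200),interpolation=0) for x,y in((471,305),(376,267),(174,291),(290,274))]
w=[cv2.resize(I["scene"][y-25:y+25,x-25:x+25],(200,200),interpolation=0) for x,y in((167,216),(250,201),(378,136),(308,153))]
cv2.imwrite("pics/crops.png",np.vstack([np.hstack(v),np.hstack(w)])[:,:,::-1])
```

```text
pad a [0.634  0.1866 0.0283] [np.float64(0.8674566187241972), np.float64(0.8674566187241899)] [0.6327 0.1865 0.033 ] [0.6374 0.1832 0.033 ]
pad b [0.6248 0.0968 0.0283] [np.float64(0.6933602763697119), np.float64(0.6933602763697145)] [0.6236 0.097  0.033 ] [0.6283 0.094  0.033 ]
pad c [0.6158 0.007  0.0283] [np.float64(0.5990873728956054), np.float64(0.5990873728955803)] [0.6145 0.0077 0.033 ] [0.6192 0.0049 0.033 ]
pad d [ 0.6068 -0.083   0.0284] [np.float64(0.6190879597615855), np.float64(0.6190879597615916)] [ 0.6056 -0.0818  0.033 ] [ 0.6101 -0.0845  0.033 ]
[0.0903 0.0902 0.0905]
100 [165.3939 214.9697] 33 [470.8416 304.1782] 101 [ 0.4007 -0.2347  0.0991] [np.float64(0.2414639152078802), np.float64(0.24146391520780724)] [ 0.4001 -0.2341  0.0957]
130 [249.3529 199.6176] 34 [375.8824 265.9608] 102 [ 0.4569 -0.069   0.1281] [np.float64(0.33745159555759097), np.float64(0.3374515955575259)] [ 0.4561 -0.0688  0.1236]
160 [378.6842 135.    ] 19 [173.2261 291.4087] 115 [0.4015 0.2546 0.1579] [np.float64(0.7604754896502043), np.float64(0.7604754896502128)] [0.4021 0.2534 0.1562]
190 [307.2857 151.6071] 28 [289.0902 274.1967] 122 [0.4315 0.0704 0.1886] [np.float64(0.5502894690372523), np.float64(0.550289469037243)] [0.4325 0.0703 0.1856]
```

View pics/crops.png

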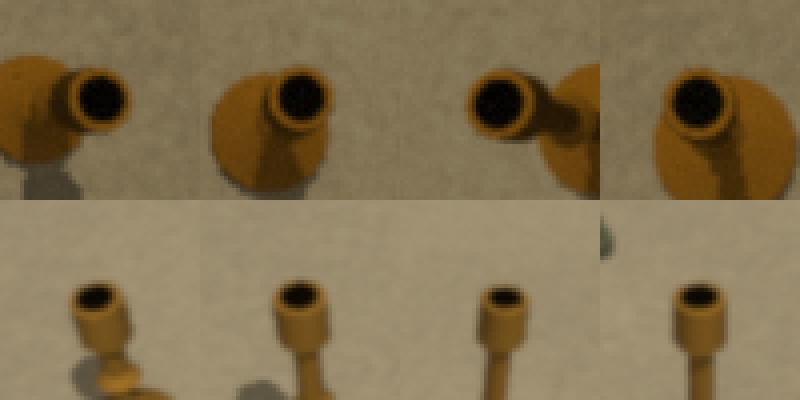

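Stick heights triangulate to 0.099, 0.128, 0.158 and 0.189 m, as stated. Pad spacing comes out at 90 mm and pad height is a few mm off, so I'll refine it with the wrist camera. First I'll lift and turn so the fingers close across the ledge.

Create go.py:
```python
# go.py x y z [heading]: print deltas in the tool's axes
import sys;from h import *
o=ctrl.get_obs();R=Ro.from_quat(o["eef_rot"]).as_matrix()
g=np.array(list(map(float,sys.argv[1:4])))
print("d tool",np.round(R.T@(g-o["position"]),4),"turn",round(np.arctan2(R[1,0],R[0,0])-1.47,3),"tilt",np.round(R[:2,2],4),"q7",round(o["joint_pos"][6],2),"t",o["time_s"])
```

```text
(no output)
```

Emit:
hand_motion(steps=[0.085,0,0,-0.01,-0.149,0.085,0,0,-0.01,-0.149,0.085,0,0,-0.01,-0.149,0.085,0,0,-0.01,-0.149,0.085,0,0,-0.01,-0.149,0.085,0,0,-0.01,-0.149,0.085,0,0,-0.01,-0.149])

```text
time_s: 0.85
position: [0.2374, -0.5236, 0.3015]
eef_rot: [0.74, 0.672, 0.0, -0.0]
contact_force: [-0.3, -0.4, -0.7]
gripper_width: 0.0853
grasp_force: 0.0
```

```bash
python3 go.py 0.4315 0.0704 0.28
```

```text
d tool [0.6098 0.1363 0.0217] turn 0.005 tilt [-0.0003  0.0004] q7 0.8 t 0.85
```

Emit:
hand_motion(steps=[0.085,0.043,0.01,0,0,0.085,0.043,0.01,0,0,0.085,0.043,0.01,0,0,0.085,0.043,0.01,0,0,0.085,0.043,0.01,0,0,0.085,0.043,0.01,0,0,0.085,0.043,0.01,0,0,0.085,0.043,0.01,0,0])

```text
time_s: 1.65
position: [0.3523, -0.1879, 0.3014]
eef_rot: [0.742, 0.67, 0.0, 0.0]
contact_force: [1.1, -1.2, 0.1]
gripper_width: 0.0847
grasp_force: 0.0
```

Emit:
hand_motion(steps=[0.085,0,0,0,0,0.085,0,0,0,0])

```text
time_s: 1.85
position: [0.3523, -0.1891, 0.3014]
eef_rot: [0.742, 0.671, -0.0, 0.0]
contact_force: [-0.6, -0.5, 0.4]
gripper_width: 0.0849
grasp_force: 0.0
```

Run:
```python
from h import *
import pickle
o=ctrl.get_obs();im=ctrl.read_camera("wrist");cv2.imwrite("pics/w1.png",im[:,:,::-1]);pickle.dump(o,open("w1.pkl","wb"))
```

```bash
python3 go.py 0.4315 0.0704 0.28
```

```text
d tool [0.2671 0.0526 0.0212] turn -0.001 tilt [-0.0003 -0.0001] q7 0.1 t 1.9
```

Emit:
hand_motion(steps=[0.085,0.038,0.0075,0.003,0,0.085,0.038,0.0075,0.003,0,0.085,0.038,0.0075,0.003,0,0.085,0.038,0.0075,0.003,0,0.085,0.038,0.0075,0.003,0,0.085,0.038,0.0075,0.003,0,0.085,0.038,0.0075,0.003,0,0.085,0,0,0,0])

```text
time_s: 2.7
position: [0.4323, 0.0729, 0.2798]
eef_rot: [0.741, 0.671, 0.001, -0.001]
contact_force: [-0.5, -1.2, -0.5]
gripper_width: 0.0851
grasp_force: 0.0
```

Run:
```python
from h import *
import pickle
np.set_printoptions(precision=4,suppress=True)
o=ctrl.get_obs();im=ctrl.read_camera("wrist");cv2.imwrite("pics/w2.png",im[:,:,::-1])
o1=pickle.load(open("w1.pkl","rb"));i1=cv2.imread("pics/w1.png")[:,:,::-1].copy()
for ob,i in((o1,i1),(o,im)):
    C=cam("wrist",ob)
    for p in teal(i): print(np.round(p,1),atz(ray(C,p),.033))
    for n,X in((100,[.4007,-.2347,.0991]),(130,[.4569,-.069,.128]),(160,[.4015,.2546,.158]),(190,[.4315,.0704,.1886])): print(n,proj(C,X))
```

```bash
python3 go.py 0.4315 0.0704 0.28
```

```text
[569.4  50.9] [ 0.6073 -0.0817  0.033 ]
100 [374.5743 242.3029]
130 [443.6588  35.624 ]
160 [ 327.4661 -714.0346]
190 [ 425.7483 -290.1155]
[526.7  46.7] [0.6346 0.1869 0.033 ]
[512.  146.8] [0.6255 0.0976 0.033 ]
[498.9 233.9] [0.6165 0.0083 0.033 ]
[490.7 306.8] [ 0.6112 -0.0774  0.033 ]
100 [317.2568 479.4789]
130 [361.3301 365.5869]
160 [232.9385 -71.3772]
190 [316.9771 244.0617]
d tool [-0.     -0.0003 -0.0002] turn 0.0 tilt [-0.0008  0.0004] q7 -0.59 t 2.75
```

View pics/w2.png

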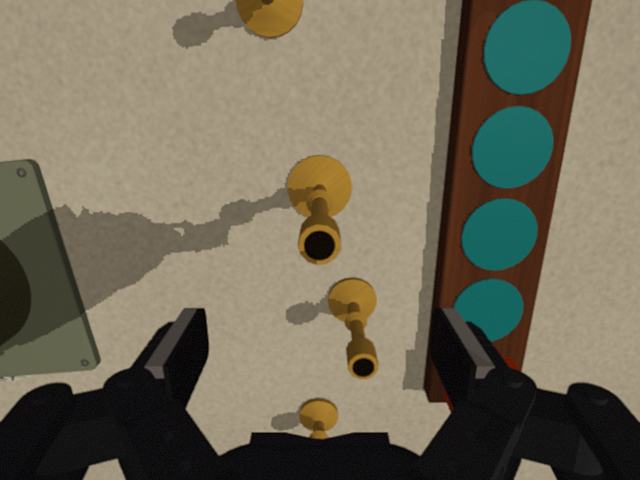

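View pics/w1.png

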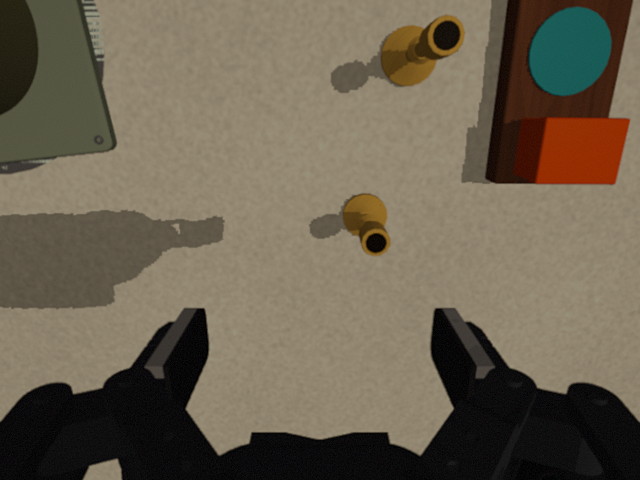

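w2 shows the 190 cup hole at (319,244), within 2 px of prediction, and pads a–c at (527,47), (512,147) and (499,234). w1 shows the 100 cup at (376,242), the 130 cup at (446,37) and pad d at (569,51). All of it is consistent to about 1 mm. Descending on 190.

Emit:
hand_motion(steps=[0.085,0,0.001,0.025,0,0.085,0,0,0.025,0,0.085,0,0,0.025,0,0.085,0,0,0.025,0,0.085,0,0,0.024,0,0.085,0,0,0,0])

```text
time_s: 3.35
position: [0.4316, 0.0678, 0.1545]
eef_rot: [0.743, 0.669, -0.002, -0.001]
contact_force: [0.4, 0.5, -0.5]
gripper_width: 0.0849
grasp_force: 0.0
```

Emit:
hand_motion(steps=[0.0,0,0,0,0,0.0,0,0,0,0,0.0,0,0,0,0,0.0,0,0,0,0,0,0,0,0,0,0,0,0,0,0])

```text
time_s: 3.95
position: [0.4325, 0.0696, 0.1571]
eef_rot: [0.742, 0.67, 0.0, 0.0]
contact_force: [-3.1, -0.4, 14.4]
gripper_width: 0.0261
grasp_force: 57.9
```

```bash
python3 go.py 0.634 0.187 0.22
```

```text
d tool [ 0.1373  0.1885 -0.0627] turn -0.001 tilt [0.001  0.0001] q7 -0.72 t 3.95
```

Emit:
hand_motion(steps=[0,0,0,-0.01,0,0,0,0,-0.02,0,0,0,0,-0.02,0,0,0,0,-0.02,0,0,0,0,0,0,0,0,0,0,0])

```text
time_s: 4.55
position: [0.4323, 0.0694, 0.2261]
eef_rot: [0.742, 0.67, 0.0, 0.0]
contact_force: [0.2, -0.1, -3.9]
gripper_width: 0.0265
grasp_force: 59.7
```

Run:
```python
from h import *
o=ctrl.get_obs();im=ctrl.read_camera("wrist");cv2.imwrite("pics/w3.png",im[:,:,::-1]);C=cam("wrist",o)
print(proj(C,o["position"]+[0,0,.0187+.014]))
for p in teal(im): print(np.round(p,1),atz(ray(C,p),.033))
```

```bash
python3 go.py 0.634 0.187 0.22
```

```text
[316.58922    361.43310936]
[559.5  38.5] [0.63387569 0.18114218 0.033     ]
[541.5 147.3] [0.62542256 0.09778724 0.033     ]
[524.5 246.9] [0.61632908 0.00850286 0.033     ]
[509.6 332.1] [ 0.60728649 -0.08070173  0.033     ]
d tool [0.1376 0.1888 0.0055] turn -0.001 tilt [-0.0008 -0.0002] q7 -0.64 t 4.6
```

View pics/w3.png

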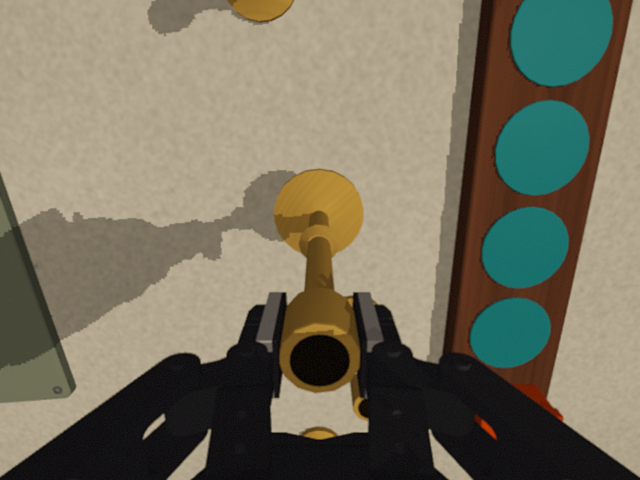

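The stick hangs straight: cup centre at (319,360) and foot disc at (319,212), both as predicted for a vertical stick. Next I'll check the foot offset and the pad height.

Run:
```python
from h import *
import pickle
np.set_printoptions(precision=4,suppress=True)
o=ctrl.get_obs();C=cam("wrist",o)
fz=.2261+.0187+.014-.19+.006
print(fz, proj(C,[.4323,.0694,fz]), atz(ray(C,(319,212.5)),fz), atz(ray(C,(319.5,360)),fz+.184))
T=cam("top");pt=sorted(teal(cv2.imread("pics/top0.png")[:,:,::-1].copy()),key=lambda c:c[0])
C1=cam("wrist",pickle.load(open("w1.pkl","rb")))
print(tri(ray(C1,(569.4,50.9)),ray(C,(509.6,332.1))), tri(ray(T,pt[1]),ray(C,(541.5,147.3))),tri(ray(T,pt[2]),ray(C,(524.5,246.9))))
```

```text
0.07479999999999998 [318.3418 214.906 ] [0.433  0.0713 0.0748] [0.4332 0.0702 0.2588]
(array([ 0.6079, -0.0815,  0.0315]), [np.float64(0.3255699091530218), np.float64(0.3255699091530743)]) (array([0.6241, 0.0975, 0.0332]), [np.float64(0.7035039531096552), np.float64(0.7035039531096271)]) (array([0.6156, 0.008 , 0.0318]), [np.float64(0.7813610658858454), np.float64(0.7813610658859734)])
```

Emit:
hand_motion(steps=[0,0.01,0.014,0,0,0,0.02,0.027,0,0,0,0.02,0.028,0,0,0,0.02,0.028,0,0,0,0.02,0.028,0,0,0,0.02,0.028,0,0,0,0.016,0.022,0,0,0,0.01,0.013,0,0])

```text
time_s: 5.4
position: [0.634, 0.1867, 0.2241]
eef_rot: [0.742, 0.67, -0.001, -0.0]
contact_force: [-0.8, -0.4, -4.3]
gripper_width: 0.0265
grasp_force: 59.8
```

Emit:
hand_motion(steps=[0,0,0,0,0,0,0,0,0,0,0,0,0,0,0])

```text
time_s: 5.7
position: [0.6328, 0.1853, 0.2258]
eef_rot: [0.742, 0.67, -0.001, -0.0]
contact_force: [-0.5, -0.9, -3.8]
gripper_width: 0.0264
grasp_force: 59.9
```

```bash
python3 go.py 0.6335 0.186 0.1911
```

```text
d tool [0.0008 0.0006 0.0347] turn -0.001 tilt [-0.0009 -0.0007] q7 -0.63 t 5.7
```

Emit:
hand_motion(steps=[0,0.001,0.0006,0.01,0,0,0,0,0.01,0,0,0,0,0.008,0,0,0,0,0,0,0,0,0,0.003,0,0,0,0,0.002,0,0,0,0,0,0])

```text
time_s: 6.4
position: [0.634, 0.1867, 0.1932]
eef_rot: [0.742, 0.67, -0.0, -0.0]
contact_force: [-0.2, 0.4, -4.2]
gripper_width: 0.0262
grasp_force: 59.9
```

Emit:
hand_motion(steps=[0,0,0,0.001,0,0,0,0,0,0])

```text
time_s: 6.6
position: [0.634, 0.1867, 0.1923]
eef_rot: [0.742, 0.67, 0.0, -0.0]
contact_force: [-1.1, 0.3, -3.8]
gripper_width: 0.0266
grasp_force: 59.9
```

Emit:
hand_motion(steps=[0,0,0,0.001,0,0,0,0,0,0])

```text
time_s: 6.8
position: [0.634, 0.1867, 0.1913]
eef_rot: [0.742, 0.67, -0.0, -0.0]
contact_force: [-0.2, 0.1, -3.9]
gripper_width: 0.026
grasp_force: 59.9
```

Emit:
hand_motion(steps=[0,-0.0007,-0.0005,0.001,0,0,0,0,0,0])

```text
time_s: 7.0
position: [0.6334, 0.186, 0.1903]
eef_rot: [0.742, 0.67, 0.0, -0.0]
contact_force: [0.9, -0.5, -3.2]
gripper_width: 0.0264
grasp_force: 60.3
```

Emit:
hand_motion(steps=[0,0,0,0.001,0,0,0,0,0,0])

```text
time_s: 7.2
position: [0.6336, 0.1862, 0.1902]
eef_rot: [0.742, 0.67, 0.001, 0.0]
contact_force: [-4.3, -0.4, 7.5]
gripper_width: 0.0268
grasp_force: 61.3
```

```bash
python3 go.py 0.6335 0.186 0.1911
```

```text
d tool [-0.0002 -0.0001 -0.0009] turn -0.001 tilt [0.001  0.0006] q7 -0.64 t 7.2
```

Contact at TCP 0.190, as predicted. Releasing and rising.

Emit:
hand_motion(steps=[0.05,0,0,0,0,0.05,0,0,0,0,0.085,0,0,0,0,0.085,0,0,0,0,0.085,0,0,0,0])

```text
time_s: 7.7
position: [0.6335, 0.186, 0.1893]
eef_rot: [0.742, 0.67, 0.0, -0.0]
contact_force: [-0.3, -0.0, -0.9]
gripper_width: 0.0847
grasp_force: 0.0
```

Emit:
hand_motion(steps=[0.085,0,0,-0.015,0,0.085,0,0,-0.03,0,0.085,0,0,-0.03,0,0.085,0,0,-0.02,0,0.085,0,0,0,0])

```text
time_s: 8.2
position: [0.6341, 0.1864, 0.287]
eef_rot: [0.742, 0.67, 0.002, 0.001]
contact_force: [0.0, 0.7, 0.7]
gripper_width: 0.0851
grasp_force: 0.0
```

Run:
```python
from h import *
o=ctrl.get_obs();im=ctrl.read_camera("wrist");cv2.imwrite("pics/w4.png",im[:,:,::-1]);C=cam("wrist",o)
print(proj(C,[.6342,.1875,.223]),proj(C,[.6342,.1875,.039]),[np.round(p,1) for p in teal(im)])
```

```bash
python3 go.py 0.4024 0.2546 0.26
```

```text
[317.15273186 253.92225557] [317.32708513 189.03129553] [array([325.9, 179.9]), array([319.6, 279.2]), array([318.7, 339.5]), array([318.8, 401.8])]
d tool [ 0.0445 -0.2371  0.0249] turn -0.001 tilt [0.0017 0.0007] q7 -0.6 t 8.25
```

View pics/w4.png

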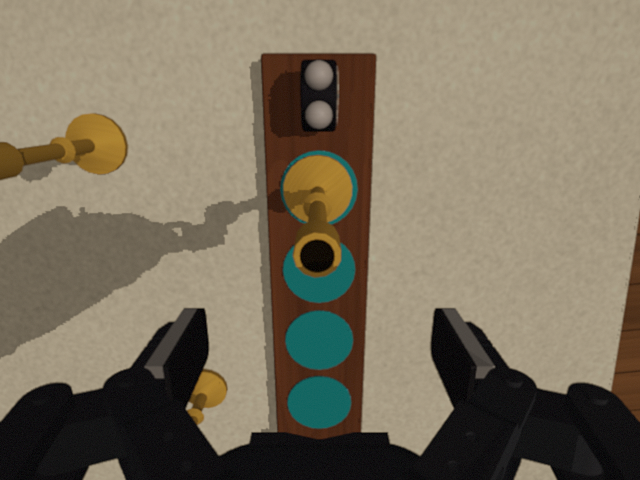

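The 190 stands upright on pad a (foot about (319,188), pad rim visible all round), and the clock is untouched at (319,95). On to the 160.

Emit:
hand_motion(steps=[0.085,0.0055,-0.0296,0,0,0.085,0.0055,-0.0296,0,0,0.085,0.0055,-0.0296,0,0,0.085,0.0055,-0.0296,0,0,0.085,0.0055,-0.0296,0,0,0.085,0.0055,-0.0296,0.01,0,0.085,0.0055,-0.0296,0.01,0,0.085,0.0055,-0.0296,0.01,0])

```text
time_s: 9.05
position: [0.4009, 0.2538, 0.2534]
eef_rot: [0.742, 0.67, -0.0, -0.0]
contact_force: [1.6, 1.1, 0.2]
gripper_width: 0.0848
grasp_force: 0.0
```

Emit:
hand_motion(steps=[0.085,0,0,0.01,0,0.085,0,0,0,0,0.085,0,0,0,0])

```text
time_s: 9.35
position: [0.4029, 0.2536, 0.2442]
eef_rot: [0.743, 0.67, -0.0, -0.0]
contact_force: [-0.0, 0.6, 0.5]
gripper_width: 0.0851
grasp_force: 0.0
```

Create look.py:
```python
# look.py name x y top : refine cup place from the wrist camera by its dark hole
import sys;from h import *
np.set_printoptions(precision=4,suppress=True)
n,x,y,z=sys.argv[1],*map(float,sys.argv[2:5])
o=ctrl.get_obs();im=ctrl.read_camera("wrist");cv2.imwrite(f"pics/{n}.png",im[:,:,::-1]);C=cam("wrist",o)
p=proj(C,[x,y,z]);q,s=hole(im,p,22);print("pred",p,"seen",q,s,"cup",atz(ray(C,q),z),[np.append(np.round(t,1),atz(ray(C,t),.033)[:2]) for t in teal(im)])
```

```bash
python3 look.py w5 0.4015 0.2546 0.158
```

Run:
```python
from h import *
im=cv2.imread("pics/w4.png")[:,:,::-1].copy();h=cv2.cvtColor(im,cv2.COLOR_RGB2HSV)
print(h[190,276:290,0],h[190,350:364,0],h[145:160,319,0])
```

```bash
python3 go.py 0.4015 0.2546 0.126
```

```text
pred [315.3164 241.2139] seen [318.125 243.65 ] 720 cup [0.4031 0.2528 0.158 ] [array([551.3   , 231.3   ,   0.621 ,   0.1983]), array([547.5   , 322.5   ,   0.6254,   0.0982]), array([546.5   , 377.7   ,   0.6302,   0.0288]), array([529.    , 469.4   ,   0.6206,  -0.1036])]
[10 11  9 11 82 90 85 21 19 19 19 19 19 20] [19 19 61 88 89 89 88 82 12 11  9 10 10 10] [ 9  9 11 10  9 80 88 89 90 86 18 19 20 19 20]
d tool [ 0.0008 -0.0016  0.1183] turn -0.002 tilt [-0.      0.0001] q7 -0.99 t 9.4
```

Emit:
hand_motion(steps=[0.085,-0.0008,0,0.025,0,0.085,0,0,0.025,0,0.085,0,0,0.025,0,0.085,0,0,0.025,0,0.085,0,0,0.017,0,0.085,0,0,0,0,0.085,0,0,0,0])

```text
time_s: 10.1
position: [0.4027, 0.2531, 0.1278]
eef_rot: [0.742, 0.67, 0.0, 0.0]
contact_force: [-0.0, -0.8, 0.2]
gripper_width: 0.0855
grasp_force: 0.0
```

Emit:
hand_motion(steps=[0.0,0,0,0,0,0.0,0,0,0,0,0.0,0,0,0,0,0.0,0,0,0,0,0,0,0,0,0,0,0,0,0,0])

```text
time_s: 10.7
position: [0.4023, 0.2532, 0.1278]
eef_rot: [0.742, 0.67, 0.0, 0.0]
contact_force: [-0.9, -1.7, 9.4]
gripper_width: 0.027
grasp_force: 58.3
```

Emit:
hand_motion(steps=[0,0,0,-0.01,0,0,0,0,-0.02,0,0,0,0,-0.02,0,0,0,0,-0.02,0,0,0,0,0,0,0,0,0,0,0])

```text
time_s: 11.3
position: [0.4023, 0.253, 0.1973]
eef_rot: [0.742, 0.67, 0.0, 0.0]
contact_force: [0.6, -0.2, -3.8]
gripper_width: 0.0265
grasp_force: 59.6
```

```bash
python3 go.py 0.6255 0.0970 0.20
```

```text
d tool [-0.1324  0.238  -0.0026] turn -0.001 tilt [0.0002 0.0002] q7 -1.03 t 11.3
```

Emit:
hand_motion(steps=[0,-0.015,0.005,0,0,0,-0.025,0.015,0,0,0,-0.03,0.018,0,0,0,-0.03,0.03,0,0,0,-0.018,0.03,0,0,0,-0.009,0.03,0,0,0,-0.005,0.03,0,0,0,0,0.03,0,0])

```text
time_s: 12.1
position: [0.5766, 0.1012, 0.1961]
eef_rot: [0.743, 0.67, -0.001, -0.0]
contact_force: [0.6, -0.8, -3.8]
gripper_width: 0.0267
grasp_force: 59.7
```

Emit:
hand_motion(steps=[0,0,0.03,0,0,0,0,0.015,0,0,0,0,0.005,0,0,0,0,0,0,0,0,0,0,0,0])

```text
time_s: 12.6
position: [0.6247, 0.0978, 0.197]
eef_rot: [0.742, 0.67, -0.0, -0.0]
contact_force: [0.7, 0.2, -3.8]
gripper_width: 0.0265
grasp_force: 59.8
```

```bash
python3 go.py 0.6255 0.0970 0.1605
```

```text
d tool [-0.0008  0.0009  0.0365] turn -0.001 tilt [-0.001 -0.   ] q7 -0.55 t 12.6
```

Emit:
hand_motion(steps=[0,-0.0008,0.0009,0.01,0,0,0,0,0.01,0,0,0,0,0.01,0,0,0,0,0.003,0,0,0,0,0,0,0,0,0,0.001,0,0,0,0,0,0])

```text
time_s: 13.3
position: [0.6265, 0.0967, 0.1635]
eef_rot: [0.742, 0.67, 0.0, 0.0]
contact_force: [-0.4, -0.3, -3.5]
gripper_width: 0.0262
grasp_force: 59.8
```

Emit:
hand_motion(steps=[0,0,0,0.001,0,0,0,0,0,0])

```text
time_s: 13.5
position: [0.6264, 0.0967, 0.1623]
eef_rot: [0.742, 0.67, 0.0, -0.0]
contact_force: [0.1, -0.4, -3.3]
gripper_width: 0.0265
grasp_force: 59.8
```

Emit:
hand_motion(steps=[0,0,0,0.001,0,0,0,0,0,0])

```text
time_s: 13.7
position: [0.6264, 0.0967, 0.1612]
eef_rot: [0.742, 0.67, -0.0, -0.0]
contact_force: [0.6, -0.3, -3.7]
gripper_width: 0.0265
grasp_force: 59.8
```

```bash
python3 go.py 0.6255 0.0970 0.1605
```

```text
d tool [ 0.0002 -0.0009  0.0007] turn -0.001 tilt [-0.0001  0.0001] q7 -0.57 t 13.7
```

Emit:
hand_motion(steps=[0,0,-0.0005,0.001,0,0,0,0,0,0])

```text
time_s: 13.9
position: [0.6262, 0.0968, 0.1609]
eef_rot: [0.742, 0.67, 0.0, 0.0]
contact_force: [-0.5, -0.4, 4.3]
gripper_width: 0.0265
grasp_force: 60.8
```

Emit:
hand_motion(steps=[0,0,0,0.0005,0,0,0,0,0,0])

```text
time_s: 14.1
position: [0.6263, 0.0968, 0.1609]
eef_rot: [0.742, 0.67, 0.001, 0.0]
contact_force: [-2.2, -1.3, 11.2]
gripper_width: 0.0263
grasp_force: 61.5
```

Emit:
hand_motion(steps=[0.05,0,0,0,0,0.05,0,0,0,0,0.085,0,0,0,0,0.085,0,0,0,0,0.085,0,0,0,0])

```text
time_s: 14.6
position: [0.6259, 0.0967, 0.1598]
eef_rot: [0.742, 0.67, -0.0, -0.0]
contact_force: [-0.2, 0.8, -0.0]
gripper_width: 0.0846
grasp_force: 0.0
```

Emit:
hand_motion(steps=[0.085,0,0,-0.015,0,0.085,0,0,-0.03,0,0.085,0,0,-0.03,0,0.085,0,0,-0.02,0,0.085,0,0,0,0,0.085,0,0,0,0])

```text
time_s: 15.2
position: [0.6259, 0.0967, 0.2547]
eef_rot: [0.742, 0.67, 0.0, 0.0]
contact_force: [-0.7, 0.2, -1.1]
gripper_width: 0.0848
grasp_force: 0.0
```

```bash
python3 look.py w6 0.6263 0.0968 0.193
python3 go.py 0.457 -0.069 0.22
```

```text
pred [318.3411 256.8464] seen [319.9474 256.2874] 856 cup [0.6272 0.097  0.193 ] [array([328.9   , 105.5   ,   0.6436,   0.1765]), array([315.2   , 186.3   ,   0.624 ,   0.1056]), array([318.1   , 288.7   ,   0.6158,  -0.0006]), array([318.6   , 355.5   ,   0.6081,  -0.0807])]
d tool [-0.182  -0.1509  0.0343] turn -0.001 tilt [-0.0009 -0.0002] q7 -0.52 t 15.25
```

View pics/w6.png

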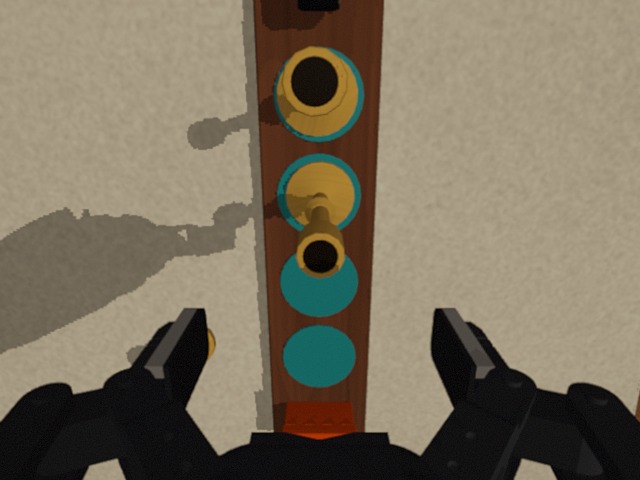

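The 160 is centred on pad b (foot (319,197), even rim). On to the 130.

Emit:
hand_motion(steps=[0.085,-0.026,-0.0215,0,0,0.085,-0.026,-0.0215,0,0,0.085,-0.026,-0.0215,0,0,0.085,-0.026,-0.0215,0.005,0,0.085,-0.026,-0.0215,0.01,0,0.085,-0.026,-0.0215,0.01,0,0.085,-0.026,-0.0215,0.01,0,0.085,0,0,0,0])

```text
time_s: 16.05
position: [0.4545, -0.072, 0.2185]
eef_rot: [0.743, 0.669, -0.002, -0.001]
contact_force: [0.2, 0.4, -1.1]
gripper_width: 0.0848
grasp_force: 0.0
```

Emit:
hand_motion(steps=[0.085,0,0,0,0,0.085,0,0,0,0])

```text
time_s: 16.25
position: [0.4581, -0.0684, 0.2196]
eef_rot: [0.742, 0.67, 0.0, -0.0]
contact_force: [0.2, 0.2, 0.4]
gripper_width: 0.0852
grasp_force: 0.0
```

```bash
python3 look.py w7 0.457 -0.069 0.129
python3 go.py 0.457 -0.069 0.0975
```

```text
pred [316.1452 241.3765] seen [317.6538 242.0828] 676 cup [ 0.4579 -0.0696  0.129 ] [array([515.9   ,  11.6   ,   0.6214,   0.0649]), array([506.4   ,  91.5   ,   0.6165,   0.0081]), array([491.4   , 201.6   ,   0.6075,  -0.0812])]
d tool [-0.0009 -0.001   0.1222] turn -0.0 tilt [0.0001 0.0006] q7 -0.37 t 16.3
```

Emit:
hand_motion(steps=[0.085,-0.0012,0,0.025,0,0.085,0,0,0.025,0,0.085,0,0,0.025,0,0.085,0,0,0.025,0,0.085,0,0,0.022,0,0.085,0,0,0,0,0.085,0,0,0,0])

```text
time_s: 17.0
position: [0.4578, -0.0697, 0.0982]
eef_rot: [0.742, 0.67, -0.0, -0.0]
contact_force: [-0.5, -0.6, 0.9]
gripper_width: 0.085
grasp_force: 0.0
```

Emit:
hand_motion(steps=[0.0,0,0,0,0,0.0,0,0,0,0,0.0,0,0,0,0,0.0,0,0,0,0,0,0,0,0,0,0,0,0,0,0])

```text
time_s: 17.6
position: [0.4575, -0.0702, 0.0983]
eef_rot: [0.742, 0.67, 0.0, 0.0]
contact_force: [-1.8, 0.9, 11.3]
gripper_width: 0.0265
grasp_force: 58.2
```

Emit:
hand_motion(steps=[0,0,0,-0.01,0,0,0,0,-0.02,0,0,0,0,-0.02,0,0,0,0,-0.02,0,0,0,0,0,0,0,0,0,0,0])

```text
time_s: 18.2
position: [0.4575, -0.0703, 0.1678]
eef_rot: [0.742, 0.67, 0.0, 0.0]
contact_force: [0.3, 0.2, -2.2]
gripper_width: 0.0264
grasp_force: 59.6
```

```bash
python3 go.py 0.616 0.0077 0.17
```

```text
d tool [ 0.0938  0.1497 -0.0021] turn -0.002 tilt [0.0004 0.    ] q7 -0.43 t 18.2
```

Emit:
hand_motion(steps=[0,0.008,0.01,0,0,0,0.013,0.02,0,0,0,0.013,0.025,0,0,0,0.015,0.025,0,0,0,0.015,0.025,0,0,0,0.015,0.022,0,0,0,0.0098,0.015,0,0,0,0.005,0.0077,0,0])

```text
time_s: 19.0
position: [0.6165, 0.009, 0.1662]
eef_rot: [0.742, 0.671, -0.001, -0.001]
contact_force: [-0.1, -0.2, -3.0]
gripper_width: 0.0265
grasp_force: 59.6
```

Emit:
hand_motion(steps=[0,0,0,0,0,0,0,0,0,0])

```text
time_s: 19.2
position: [0.6153, 0.0076, 0.1669]
eef_rot: [0.742, 0.67, -0.001, -0.0]
contact_force: [0.2, -0.6, -3.2]
gripper_width: 0.0265
grasp_force: 59.6
```

```bash
python3 go.py 0.616 0.0077 0.1313
```

```text
d tool [0.0002 0.0008 0.0356] turn -0.001 tilt [-0.0016 -0.0004] q7 -0.44 t 19.2
```

Emit:
hand_motion(steps=[0,0,0.0004,0.01,0,0,0,0,0.01,0,0,0,0,0.01,0,0,0,0,0.003,0,0,0,0,0,0,0,0,0,0.001,0,0,0,0,0,0])

```text
time_s: 19.9
position: [0.6165, 0.0078, 0.134]
eef_rot: [0.742, 0.67, 0.0, 0.0]
contact_force: [-0.6, -0.2, -2.8]
gripper_width: 0.0264
grasp_force: 59.8
```

Emit:
hand_motion(steps=[0,0,0,0.001,0,0,0,0,0,0])

```text
time_s: 20.1
position: [0.6164, 0.0078, 0.1329]
eef_rot: [0.742, 0.67, 0.0, 0.0]
contact_force: [-0.5, 0.2, -3.5]
gripper_width: 0.0266
grasp_force: 59.8
```

```bash
python3 go.py 0.616 0.0077 0.1313
```

```text
d tool [-0.0002 -0.0004  0.0016] turn -0.001 tilt [0.0001 0.0001] q7 -0.46 t 20.1
```

Emit:
hand_motion(steps=[0,0,-0.0004,0.001,0,0,0,0,0,0])

```text
time_s: 20.3
position: [0.6159, 0.0079, 0.1317]
eef_rot: [0.742, 0.67, -0.0, -0.0]
contact_force: [1.0, -0.2, -4.0]
gripper_width: 0.0265
grasp_force: 59.8
```

Emit:
hand_motion(steps=[0,0,0,0.001,0,0,0,0,0,0])

```text
time_s: 20.5
position: [0.6161, 0.0079, 0.1314]
eef_rot: [0.742, 0.67, 0.0, 0.0]
contact_force: [-3.2, -0.3, 8.0]
gripper_width: 0.0263
grasp_force: 60.8
```

Emit:
hand_motion(steps=[0.05,0,0,0,0,0.05,0,0,0,0,0.085,0,0,0,0,0.085,0,0,0,0,0.085,0,0,0,0])

```text
time_s: 21.0
position: [0.616, 0.0079, 0.1308]
eef_rot: [0.742, 0.67, 0.0, -0.0]
contact_force: [0.3, 0.1, 0.3]
gripper_width: 0.0851
grasp_force: 0.0
```

Emit:
hand_motion(steps=[0.085,0,0,-0.015,0,0.085,0,0,-0.03,0,0.085,0,0,-0.03,0,0.085,0,0,-0.02,0,0.085,0,0,0,0])

```text
time_s: 21.5
position: [0.6169, 0.008, 0.2284]
eef_rot: [0.742, 0.67, 0.002, 0.001]
contact_force: [0.8, 0.4, -0.5]
gripper_width: 0.0847
grasp_force: 0.0
```

```bash
python3 go.py 0.402 -0.2347 0.19
```

```text
d tool [-0.2634 -0.1891  0.0375] turn -0.001 tilt [0.0039 0.0004] q7 -0.41 t 21.5
```

Emit:
hand_motion(steps=[0.085,-0.033,-0.0236,0,0,0.085,-0.033,-0.0236,0,0,0.085,-0.033,-0.0236,0,0,0.085,-0.033,-0.0236,0,0,0.085,-0.033,-0.0236,0.008,0,0.085,-0.033,-0.0236,0.01,0,0.085,-0.033,-0.0236,0.01,0,0.085,-0.0324,-0.0236,0.01,0])

```text
time_s: 22.3
position: [0.3999, -0.2358, 0.1871]
eef_rot: [0.742, 0.67, 0.0, -0.0]
contact_force: [1.3, -1.3, -1.1]
gripper_width: 0.0848
grasp_force: 0.0
```

Emit:
hand_motion(steps=[0.085,0,0,0,0,0.085,0,0,0,0,0.085,0,0,0,0])

```text
time_s: 22.6
position: [0.4019, -0.2343, 0.1878]
eef_rot: [0.742, 0.67, 0.0, -0.0]
contact_force: [-0.5, 1.0, -0.7]
gripper_width: 0.0851
grasp_force: 0.0
```

```bash
python3 look.py w8 0.402 -0.2347 0.0995
python3 go.py 0.402 -0.2347 0.068
```

```text
pred [317.8761 242.1725] seen [316.9387 242.8046] 701 cup [ 0.4014 -0.2351  0.0995] [array([594.5   ,  12.1   ,   0.6043,  -0.1114])]
d tool [-0.0006  0.      0.1198] turn 0.0 tilt [0.0004 0.0004] q7 -0.06 t 22.65
```

Emit:
hand_motion(steps=[0.085,-0.0008,-0.0005,0.025,0,0.085,0,0,0.025,0,0.085,0,0,0.025,0,0.085,0,0,0.025,0,0.085,0,0,0.02,0,0.085,0,0,0,0,0.085,0,0,0,0])

```text
time_s: 23.35
position: [0.4012, -0.2351, 0.0682]
eef_rot: [0.742, 0.671, 0.0, -0.0]
contact_force: [-0.6, -0.1, -0.1]
gripper_width: 0.0846
grasp_force: 0.0
```

Emit:
hand_motion(steps=[0.0,0,0,0,0,0.0,0,0,0,0,0.0,0,0,0,0,0.0,0,0,0,0,0,0,0,0,0,0,0,0,0,0])

```text
time_s: 23.95
position: [0.4008, -0.2358, 0.0683]
eef_rot: [0.742, 0.67, -0.0, 0.0]
contact_force: [-1.4, 0.5, 10.7]
gripper_width: 0.0266
grasp_force: 58.2
```

Emit:
hand_motion(steps=[0,0,0,-0.01,0,0,0,0,-0.02,0,0,0,0,-0.02,0,0,0,0,-0.025,0,0,0,0,0,0,0,0,0,0,0])

```text
time_s: 24.55
position: [0.4007, -0.2359, 0.1432]
eef_rot: [0.742, 0.67, 0.0, 0.0]
contact_force: [-0.1, -1.4, -3.0]
gripper_width: 0.0264
grasp_force: 59.6
```

```bash
python3 go.py 0.607 -0.0822 0.145
```

```text
d tool [ 0.174   0.1895 -0.0018] turn -0.002 tilt [ 0.0006 -0.0004] q7 -0.11 t 24.55
```

The direct line would graze the box corner, so I'll go along y first, then across.

Emit:
hand_motion(steps=[0,0.015,0,0,0,0,0.025,0,0,0,0,0.03,0,0,0,0,0.03,0,0,0,0,0.03,0.005,0,0,0,0.025,0.015,0,0,0,0.014,0.025,0,0,0,0.005,0.03,0,0])

```text
time_s: 25.35
position: [0.4935, -0.0682, 0.1422]
eef_rot: [0.741, 0.671, -0.0, -0.001]
contact_force: [0.8, -1.1, -2.8]
gripper_width: 0.0266
grasp_force: 59.6
```

Emit:
hand_motion(steps=[0,0,0.03,0,0,0,0,0.03,0,0,0,0,0.03,0,0,0,0,0.018,0,0,0,0,0.0065,0,0,0,0,0,0,0,0,0,0,0,0])

```text
time_s: 26.05
position: [0.6061, -0.0817, 0.1424]
eef_rot: [0.742, 0.67, -0.0, -0.0]
contact_force: [-0.0, -0.3, -2.5]
gripper_width: 0.0265
grasp_force: 59.7
```

```bash
python3 go.py 0.607 -0.0822 0.1013
```

```text
d tool [-0.0004  0.001   0.0411] turn -0.001 tilt [-0.0013  0.    ] q7 -0.31 t 26.05
```

Emit:
hand_motion(steps=[0,-0.0004,0.0006,0.01,0,0,0,0,0.01,0,0,0,0,0.01,0,0,0,0,0.007,0,0,0,0,0.001,0,0,0,0,0,0,0,0,0,0.001,0,0,0,0,0,0])

```text
time_s: 26.85
position: [0.6077, -0.0823, 0.104]
eef_rot: [0.742, 0.67, 0.0, 0.0]
contact_force: [0.0, -0.1, -1.8]
gripper_width: 0.0265
grasp_force: 59.8
```

Emit:
hand_motion(steps=[0,0,0,0.001,0,0,0,0,0,0])

```text
time_s: 27.05
position: [0.6075, -0.0823, 0.1028]
eef_rot: [0.742, 0.67, 0.0, -0.0]
contact_force: [-0.6, 0.1, -2.6]
gripper_width: 0.0263
grasp_force: 59.8
```

```bash
python3 go.py 0.607 -0.0822 0.1013
```

```text
d tool [ 0.0001 -0.0006  0.0015] turn -0.001 tilt [-0.      0.0001] q7 -0.33 t 27.05
```

Emit:
hand_motion(steps=[0,0,-0.0004,0.001,0,0,0,0,0,0])

```text
time_s: 27.25
position: [0.6071, -0.0823, 0.1017]
eef_rot: [0.742, 0.67, -0.0, -0.0]
contact_force: [0.2, -0.1, -2.9]
gripper_width: 0.0265
grasp_force: 59.8
```

Emit:
hand_motion(steps=[0,0,0,0.001,0,0,0,0,0,0])

```text
time_s: 27.45
position: [0.6072, -0.0823, 0.1014]
eef_rot: [0.742, 0.67, 0.0, 0.0]
contact_force: [-4.2, 0.3, 7.7]
gripper_width: 0.0265
grasp_force: 60.9
```

Emit:
hand_motion(steps=[0.05,0,0,0,0,0.05,0,0,0,0,0.085,0,0,0,0,0.085,0,0,0,0,0.085,0,0,0,0])

```text
time_s: 27.95
position: [0.6072, -0.0823, 0.1007]
eef_rot: [0.742, 0.67, 0.0, -0.0]
contact_force: [-0.4, 0.1, -0.6]
gripper_width: 0.085
grasp_force: 0.0
```

Emit:
hand_motion(steps=[0.085,0,0,-0.015,0,0.085,0,0,-0.03,0,0.085,0,0,-0.04,0,0.085,0,0,-0.04,0,0.085,0,0,-0.04,0,0.085,0,0,-0.03,0,0.085,0,0,-0.02,0,0.085,0,0,0,0])

```text
time_s: 28.75
position: [0.6078, -0.0822, 0.3183]
eef_rot: [0.742, 0.67, 0.001, 0.001]
contact_force: [-0.6, -0.3, -0.4]
gripper_width: 0.0851
grasp_force: 0.0
```

```bash
python3 look.py w9 0.607 -0.0822 0.133
```

Run:
```python
from h import *
a=ctrl.read_camera("top");b=ctrl.read_camera("scene")
cv2.imwrite("pics/fin.png",np.hstack([cv2.resize(a[120:260,150:470],(400,175)),cv2.resize(b[100:340,150:490],(400,282))[:175]])[:,:,::-1])
cv2.imwrite("pics/fs.png",cv2.resize(b[130:340,180:480],(800,560))[:,:,::-1])
```

```text
pred [316.2676 204.53  ] seen [317.119  203.3144] 353 cup [ 0.6078 -0.0812  0.133 ] [array([315.3   ,  25.9   ,   0.622 ,   0.0732]), array([318.1   ,  99.2   ,   0.6177,   0.0047]), array([317.6   , 176.7   ,   0.6089,  -0.0755])]
```

View pics/w9.png

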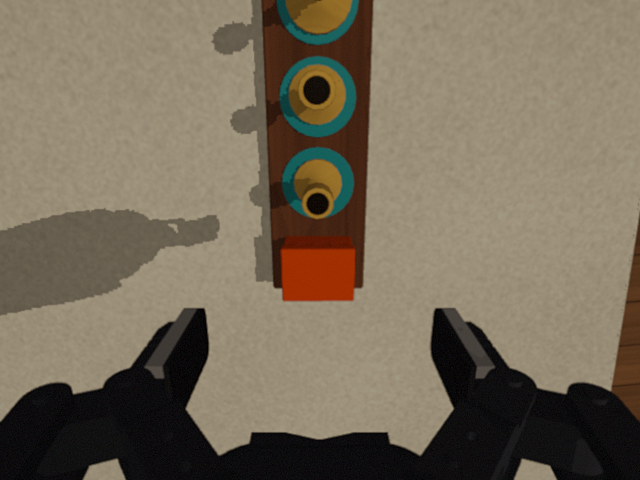

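View pics/fs.png

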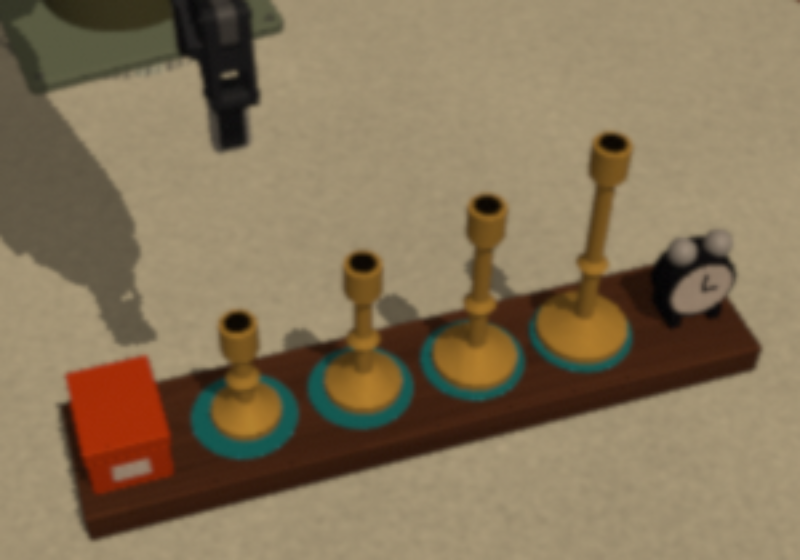

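The final views show all four sticks upright and centred on their pads, stepping down from clock to box (cups in the crop at (612,145), (487,205), (363,263) and (237,322)). The clock and box have not moved and the gripper is clear, so I'm handing in.

Emit:
hand_motion(steps=[0.085,0,0,0,0,0.085,0,0,0,0,0.085,0,0,0,0])

```text
time_s: 29.2
position: [0.6071, -0.0823, 0.3154]
eef_rot: [0.742, 0.67, -0.0, -0.0]
contact_force: [-0.6, 0.4, 0.2]
gripper_width: 0.0848
grasp_force: 0.0
```

```bash
python3 -c "
from station import ctrl
print(ctrl.job_done())"
```

```text
the job is handed in; nothing more can be done
None
```

All four candlesticks stand upright on their pads, tallest next to the clock down to shortest next to the orange box, each within about 1–2 mm of its pad's middle by the wrist camera. The clock and box were left where they were, and the job was handed in at 29 s (no verdict was returned).

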